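# Find the power module that rattles and seat it in the repair cradle

## Robot

A 6-joint arm with a two-finger parallel gripper is mounted at the origin on the work surface. World frame = base frame: x ahead of the robot, y to its left, z up, the work surface at z = 0. Lengths are in m, angles in rad, forces in N, time in s.
With the tool pointing down it reaches from about 0.375 to 0.975 m from the base axis. Payload 3.8 kg.
Tool frame: the origin (TCP) lies midway between the tips of the shut fingers; the grasp point (between the pads) lies 19 mm behind it; z points along the fingers, y is the direction in which the jaws open and shut (so a half turn about z gives the same grasp; the last joint's range is limited). The gripper opens to 85 mm and grips with 20 to 120 N. Pads are 22 mm wide; open, the fingers measure 114 mm over their backs; the gripper's body (76 mm by 85 mm) begins 54 mm behind the grasp point. The pads swing forward as they close: fully open they stand 13 mm farther back than shut.
Start: joints at [1.07, 0.264, 1.604, -0, 1.274, -0.037], TCP at [0.302, 0.604, 0.231] pointing down, gripper open.
Joint ranges: [-2.63, 2.63], [-0.94, 2.18], [0.31, 2.57], [-1.31, 4.45], [0, 2.66], [-2.55, 2.55]. Speed limits (rad/s): [2.57, 2.57, 3.14, 3.14, 3.14, 3.14].

## Interface

Orientations are given as a rotation vector (axis times angle).
In Python, from workcell import readout, read_camera, camera_params, bot gives the robot as it stands.
- The arm moves only by the tool apply_moves, never from a script. Its argument "plan" is a list that holds one entry, the list of rows, each a list of 7 numbers: the shift along the tool's x, y, z each as a share of 1000 mm, from -1 to 1, then the turn, a rotation vector about the tool's x, y, z each as a share of pi rad, from -1 to 1, then the gripper command: -1 is fully open, 1 is shut, values between are in proportion. A call has exactly 8 rows; each row is the pose to reach, as a shift and turn from the pose commanded when the call began, along the tool's axes at that moment, turning the shorter way round; what a row does not reach only later rows make up. A row lasts 1/12 s, in which the tool goes at most 41.7 mm and 7.16 degrees, less where a joint would pass 70% of its speed; a pose out of reach is approached as far as the arm can. A call with a number of a shift or a turn outside -1 to 1 is refused whole. A call with a gripper value outside its range is refused whole. The fingers move at their own pace and stop on an object; "force" is the grip in N (left out, the last holds). Time passes only in rows, so rows that repeat a pose let the fingers close, or fill a call up. It gives the time, the measured TCP pose, the force and the opening at its end, in the units of the state.
- readout.read_state(): the state, without advancing time (a new reading comes with each control period).
- read_camera(name): name is "side" or "top" or "wrist"; returns the picture (384x512x3 uint8, red, green, blue); there is no depth.
- camera_params(name): a dict with "fovy" (degrees; the focal length in pixels is half the picture's height over the tangent of half this angle, whatever the lens; pixels are square), "cx", "cy" (the principal point, pixels), "rvec" (rotation vector, rad) and "tvec" (3), from world to camera coordinates, as OpenCV has them; the wrist camera has in their place "hand_eye" (4x4, takes a point from camera to tool coordinates, whose origin is the TCP and whose axes are the flange's). Camera axes: x right, y down, z forward; pixel columns grow to the right and rows downward; lengths in m; the calibration is good to about 2 mm. A picture is of the moment at which its call begins: read the wrist's pose just before it. camera_params takes no time and is no camera call.
- bot.finish_job(): hands the job in, once; it reports no verdict.
The state is a dict: "time": time; "q": joint angles; "joint_vel": joint speeds; "joint_torque": joint torques, N m; "tool_pos": TCP position; "tcp_rot": TCP orientation; "wrist_force": force on the tool from outside, world axes, zero at the start; "torque": the same for the moment, N m; "width": opening from 0.0 (shut) to 1.0 (fully open).
Only numpy, scipy, OpenCV 4.12 (cv2) and the standard library are available. Lean on these libraries where they do the work, as an engineer would, in place of code of your own. Each camera call takes 0.05 s, during which the arm holds its last target.

## Task

One of the three sealed power modules on the mat has a core loose inside. Pick the modules up one at a time and shake each gently to and fro along its length to feel for the piece running from end to end; put sound ones back down upright on the mat. Lay the one that rattles between the rails of the repair cradle and slide it gently along until it bears against the steel end stop, then let go, leaving it fully home and the other things on the bench alone.

Things in the scene. Friction and masses are not known exactly. Their poses are not given: they have to be found in the camera images.
- module_1: One of three outwardly identical closed aluminium boxes with low ribs on top: 130 long (its x) x 50 wide (its y) x 50 mm high (ribs 2 mm more), standing upright, both ends alike; origin at the centre of the underside, z up. Each weighs 315 to 630 g at random, so weight does not tell. Any one of the three may be the one with the loose core.
- module_2: Second box, as module_1. In the faulty one (a different one each time) a loose 180 g cylindrical iron core, 30 mm across and 32 mm high, slides upright on the floor of a closed 118 x 40 mm cavity: up to 44 mm either way from the middle along x, 5 mm along y.
- module_3: Third box, as module_1. The loose core's friction is low (about 0.2): it slides when its box is tilted end-down by 0.3 rad or more or is jerked lengthwise, and stays where it is when level, so it shifts the balance by about 0.15 N m from end to end. Sound boxes have nothing that moves.
- mat: Dark rubber mat, 250 (x) x 360 (y) x 4 mm, fixed to the bench, on which the modules stand side by side; origin at the centre of its underside, so its top is 4 mm higher.
- cradle: Repair cradle fixed to the bench: base plate 210 (x) x 96 (y) x 6 mm with two parallel black rails along its x, 60 mm apart inside (5 mm free either side of a module), 8 mm thick, rising 12 mm above the plate, from x = -65 to +100 mm. Open at the -x end, with the steel end stop across the +x end. Origin at the centre of the plate's underside.
- end_stop: The cradle's steel end stop, a rigid bar across the +x end, 12 thick x 76 wide, rising 20 mm above the plate; its face lies at x = +88 mm of the cradle. This entry's origin and axes coincide with the cradle's. Push against it with a few newtons.
- seat (a point): Point on the cradle's plate (6 mm above the bench, 23 mm towards the stop from the cradle's origin; axes as the cradle) where the underside centre of a module is when it is fully home against the stop, either way round.
- meter: Grey hand-held multimeter lying on the bench, 150 x 78 x 34 mm, bystander; origin under its centre.
- tin: Closed round steel tin, 68 mm across, 34 mm high, bystander; origin under its centre.
- driver: Black-handled screwdriver, 160 mm long, lying on the bench, bystander.
Things that resemble listed ones, but are neither listed nor needed, are in the scene too. Leave any pink look-alike of the module_2 alone. What is shaped like the module_1 but pink or purple is not meant.

How it is judged:
By the outcome, as a careful person would: the job done as asked, in the order asked, and still so for the second after the job is handed in, with the robot touching nothing.
It also fails if it takes over 72 s, if anything falls off the work surface, if the arm or the gripper's body presses on something with over 40 N, if the wrist force passes 120 N, or if a joint passes its speed limit or range.

## Working session

There is one attempt and no reset: what is moved stays moved. The work goes in short steps, Python scripts to look and compute and a tool call to move; the robot and the scene stay as the last step left them, time stands still between calls to the robot, and variables do not carry over. Pictures are saved under pics/ and viewed, and the job is handed in when it is done.

Besides the shell and the picture viewer there is one more tool, called after "Request:" by a JSON object that holds its "op" and its "data", one argument or row to a line. apply_moves: Moves the arm, as the interface text tells. Shift numbers are shares of 1000 mm and turn numbers shares of pi rad, none past 1 either way. Its arguments: {"type":"object","properties":{"plan":{"type":"array","items":{"type":"array","items":{"type":"array","items":{"type":"number","minimum":-1,"maximum":1}}}},"force":{"type":"number"}},"required":["plan"]}

```bash
ls; mkdir -p pics; python3 - <<'E'
from workcell import readout, read_camera, camera_params, bot
import cv2
s=readout.read_state(); print(s)
for n in ["side","top","wrist"]:
    im=read_camera(n); cv2.imwrite(f"pics/{n}0.png",im[:,:,::-1]); print(n,camera_params(n))
E
```

```text
pics
{'time': 0.0, 'q': array([ 1.07011699e+00,  2.64716203e-01,  1.60537607e+00,  2.02233180e-05,
        1.27367525e+00, -3.68926293e-02]), 'joint_vel': array([-0.00030626, -0.00295912, -0.00245492, -0.00046042, -0.00161638,
       -0.00089175]), 'joint_torque': array([-1.28082531e-03, -5.15128005e+01, -3.67308497e+01, -3.42205085e-04,
        1.31091071e-02, -2.94793028e-05]), 'tool_pos': array([0.30159737, 0.60306667, 0.22998579]), 'tcp_rot': array([-0.72187441, -3.05691761,  0.00328493]), 'wrist_force': array([-0.31354308,  0.17449808,  0.51877314]), 'torque': array([0.01507838, 0.02457935, 0.01901413]), 'width': 0.9970307919945233}
side {'fovy': 55.89359017117059, 'cx': 252.2428415472142, 'cy': 191.44836259240657, 'rvec': array([ 2.12321069, -0.61665116,  0.30989516]), 'tvec': array([-0.45510941,  0.21514352,  0.83579733])}
top {'fovy': 50.93614066106641, 'cx': 255.86139287436166, 'cy': 178.45590661638738, 'rvec': array([ 2.09690615, -2.14179821,  0.20312606]), 'tvec': array([-4.28612866e-04,  5.49348155e-01,  1.12742011e+00])}
wrist {'fovy': 63.138698310532995, 'cx': 253.53027078422681, 'cy': 195.80678512852646, 'hand_eye': array([[ 5.98872737e-04, -9.65635419e-01, -2.59899747e-01,
         6.54928796e-02],
       [ 9.99999805e-01,  5.31669460e-04,  3.28872034e-04,
        -1.44846408e-03],
       [-1.79389726e-04, -2.59899893e-01,  9.65635549e-01,
        -1.42646046e-01],
       [ 0.00000000e+00,  0.00000000e+00,  0.00000000e+00,
         1.00000000e+00]])}
```

View pics/side0.png

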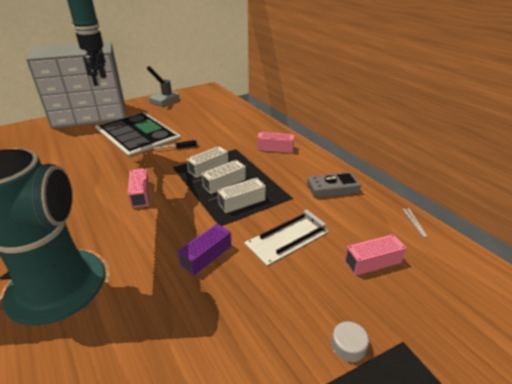

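View pics/top0.png

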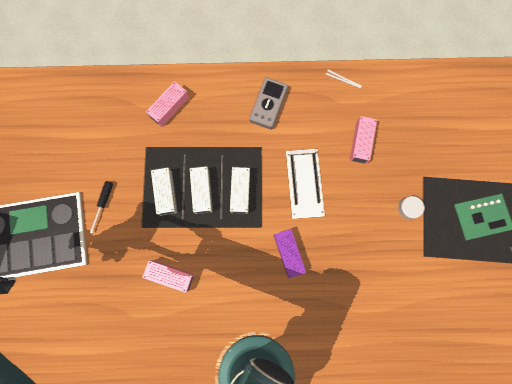

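View pics/wrist0.png

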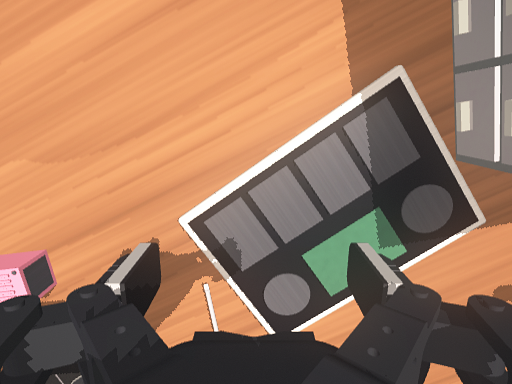

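Candidates: the white boxes on the mat at top-view pixels (163,190), (201,190) and (240,190) are the modules. The pink boxes at (167,103), (364,139) and (167,276) and the purple one at (290,252) are look-alikes. I'll confirm this in an enlarged crop and measure.

```bash
cat > h.py <<'E'
import numpy as np, cv2
from scipy.spatial.transform import Rotation as R
from workcell import readout, read_camera, camera_params, bot
def ray(name,uv,z,state=None):
    p=camera_params(name); f=192/np.tan(np.radians(p['fovy'])/2)
    uv=np.atleast_2d(uv).astype(float)
    d=np.c_[(uv[:,0]-p['cx'])/f,(uv[:,1]-p['cy'])/f,np.ones(len(uv))]
    if 'rvec' in p:
        Rm=R.from_rotvec(p['rvec']).as_matrix(); o=-Rm.T@p['tvec']; d=d@Rm
    else:
        H=p['hand_eye']; Rt=R.from_rotvec(state['tcp_rot']).as_matrix()
        o=Rt@H[:3,3]+state['tool_pos']; d=d@(Rt@H[:3,:3]).T
    return o+d*((z-o[2])/d[:,2])[:,None]
def rect(P):
    # P Nx2 world pts -> centre, long yaw, dims
    (c,s,a)=cv2.minAreaRect((P*1000).astype(np.float32)); 
    if s[0]<s[1]: a+=90; s=s[::-1]
    return np.array(c)/1000,(a+90)%180-90,np.array(s)
E
python3 - <<'E'
from h import *
im=cv2.imread('pics/top0.png')
big=cv2.resize(im[130:240,130:340],None,fx=3.8,fy=3.8,interpolation=cv2.INTER_CUBIC); cv2.imwrite('pics/crop0.png',big)
hsv=cv2.cvtColor(im,cv2.COLOR_BGR2HSV)
m=((hsv[...,1]<60)&(hsv[...,2]>150)).astype(np.uint8)
m[:70]=0
cs,_=cv2.findContours(m,cv2.RETR_EXTERNAL,cv2.CHAIN_APPROX_NONE)
for c in cs:
    if cv2.contourArea(c)<150: continue
    u=c.mean(axis=(0,1)); 
    if not(140<u[0]<330): continue
    z=0.054 if u[0]<265 else 0.006
    print(u.round(), cv2.contourArea(c), rect(ray('top',c[:,0],z)[:,:2]))
E
```

```text
[166. 276.] 667.0 (array([0.27666867, 0.24368277]), 71.01229095458984, array([127.90666199,  48.63333893]))
[162. 191.] 758.5 (array([0.51807458, 0.26128558]), 9.674803733825684, array([136.06539917,  54.59691238]))
[239. 189.] 747.5 (array([0.51754205, 0.03653932]), -3.4722518920898438, array([133.53520203,  52.96662521]))
[200. 190.] 758.5 (array([0.52068396, 0.15172108]), 4.912686347961426, array([133.8986969,  53.8323822]))
[309. 181.] 1877.0 (array([ 0.54205219, -0.15995145]), 3.2927401065826416, array([209.1137085,  97.0883255]))
[268. 102.] 977.0 (array([ 0.80550183, -0.05606857]), -21.49127960205078, array([148.69328308,  74.11367798]))
```

View pics/crop0.png

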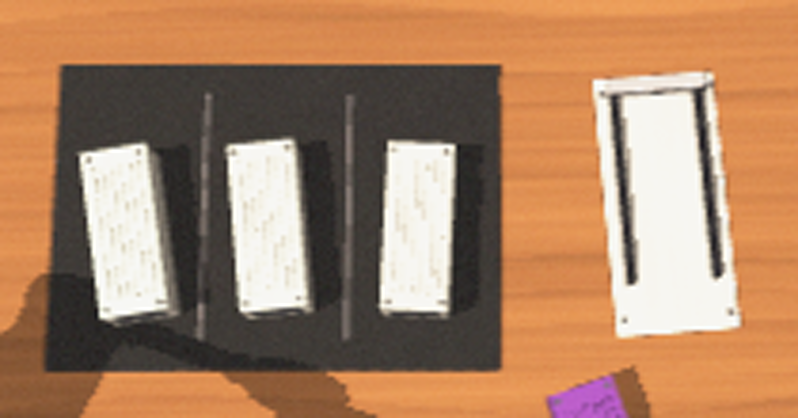

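The crop shows three white ribbed boxes on the mat, with the cradle to their right. Its stop is at the far (+x) end and the rails open towards the robot. The pink and purple boxes aren't meant. I'll start with the left module, A, at y≈0.26.

```bash
cat >> h.py <<'E'
def Rdown(yaw,tilt=0):
    # tool x at 180+yaw deg; tilt (rad) about tool y
    a=np.radians(180+yaw); c,s=np.cos(a),np.sin(a)
    return np.array([[c,s,0],[s,-c,0],[0,0,-1.]])@R.from_euler('y',tilt).as_matrix()
def rel(pos,Rg,st=None,base=None):
    st=st or readout.read_state()
    p0,R0=(np.array(st['tool_pos']),R.from_rotvec(st['tcp_rot']).as_matrix()) if base is None else base
    d=R0.T@(np.array(pos)-p0); r=R.from_matrix(R0.T@Rg).as_rotvec()
    return np.r_[d,r/np.pi].round(4).tolist()
def show(*tg):
    st=readout.read_state(); print('t %.2f'%st['time'],st['tool_pos'].round(4),st['tcp_rot'].round(3),'w %.3f'%st['width'],'F',st['wrist_force'].round(2),'T',st['torque'].round(3))
    for pos,Rg in tg: print(rel(pos,Rg,st))
E
python3 - <<'E'
from h import *
show(((.517,.260,.13),Rdown(9.5)))
E
```

```text
t 0.15 [0.3017 0.6032 0.2303] [-7.220e-01 -3.057e+00  3.000e-03] w 1.001 F [ 0.53 -0.09 -0.13] T [ 0.042 -0.02  -0.017]
[-0.3461, -0.2104, 0.1006, -0.0005, -0.0002, -0.2004]
```

Request:
{"op": "apply_moves", "data": {
  "plan": [
    [[-0.346, -0.21, 0.1, 0, 0, -0.2, -1], [-0.346, -0.21, 0.1, 0, 0, -0.2, -1], [-0.346, -0.21, 0.1, 0, 0, -0.2, -1], [-0.346, -0.21, 0.1, 0, 0, -0.2, -1], [-0.346, -0.21, 0.1, 0, 0, -0.2, -1], [-0.346, -0.21, 0.1, 0, 0, -0.2, -1], [-0.346, -0.21, 0.1, 0, 0, -0.2, -1], [-0.346, -0.21, 0.1, 0, 0, -0.2, -1]]
  ]
}}

```text
time: 0.82
tool_pos: [0.4732, 0.3304, 0.1514]
tcp_rot: [0.259, -3.131, 0.0]
wrist_force: [1.2, 0.5, 0.2]
width: 0.997
```

```bash
python3 - <<'E'
from h import *
show(((.517,.260,.13),Rdown(9.5)))
E
```

```text
t 0.82 [0.4732 0.3304 0.1514] [ 0.259 -3.131  0.   ] w 0.997 F [1.16 0.49 0.16] T [ 0.043  0.014 -0.029]
[-0.0316, -0.0766, 0.0214, -0.0, -0.0, -0.0003]
```

Request:
{"op": "apply_moves", "data": {
  "plan": [
    [[-0.032, -0.077, 0.021, 0, 0, 0, -1], [-0.032, -0.077, 0.021, 0, 0, 0, -1], [-0.032, -0.077, 0.021, 0, 0, 0, -1], [-0.032, -0.077, 0.021, 0, 0, 0, -1], [-0.032, -0.077, 0.021, 0, 0, 0, -1], [-0.032, -0.077, 0.021, 0, 0, 0, -1], [-0.032, -0.077, 0.021, 0, 0, 0, -1], [-0.032, -0.077, 0.021, 0, 0, 0, -1]]
  ]
}}

```text
time: 1.48
tool_pos: [0.5165, 0.263, 0.1315]
tcp_rot: [-0.262, 3.13, 0.001]
wrist_force: [0.0, 0.3, -0.3]
width: 1.002
```

```bash
python3 - <<'E'
from h import *
st=readout.read_state()
im=read_camera('wrist'); cv2.imwrite('pics/w1.png',im[:,:,::-1])
show(((.517,.260,.02),Rdown(9.5)))
hsv=cv2.cvtColor(im,cv2.COLOR_RGB2HSV)
m=((hsv[...,1]<50)&(hsv[...,2]>140)).astype(np.uint8)
cs,_=cv2.findContours(m,cv2.RETR_EXTERNAL,cv2.CHAIN_APPROX_NONE)
for c in cs:
    if cv2.contourArea(c)>2000: print(c.mean(axis=(0,1)).round(),cv2.contourArea(c),rect(ray('wrist',c[:,0],.054,st)[:,:2]))
E
```

```text
t 1.53 [0.5166 0.2628 0.1315] [-2.61e-01  3.13e+00  1.00e-03] w 0.999 F [-0.1  -0.14  0.01] T [-0.03   0.048 -0.01 ]
[0.0001, -0.0029, 0.1115, 0.0001, 0.0002, 0.0002]
[252. 204.] 11277.0 (array([0.5217254 , 0.26169794]), 8.68851375579834, array([130.81724548,  50.19935608]))
[104. 180.] 13217.0 (array([0.51625653, 0.15607556]), -0.15799713134765625, array([147.97764587,  69.31012726]))
```

View pics/w1.png

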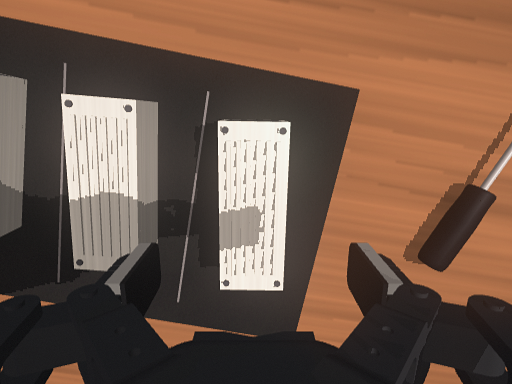

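The wrist view puts A at (0.522, 0.262), yaw 8.7°, centred between the jaws. The fit comes out at 131x50 mm. Going down to grip it.

Request:
{"op": "apply_moves", "data": {
  "plan": [
    [[-0.005, -0.001, 0.04, 0, 0, 0.004, -1], [-0.005, -0.001, 0.075, 0, 0, 0.004, -1], [-0.005, -0.001, 0.1, 0, 0, 0.004, -1], [-0.005, -0.001, 0.111, 0, 0, 0.004, -1], [-0.005, -0.001, 0.111, 0, 0, 0.004, -1], [-0.005, -0.001, 0.111, 0, 0, 0.004, 0.6], [-0.005, -0.001, 0.111, 0, 0, 0.004, 0.6], [-0.005, -0.001, 0.111, 0, 0, 0.004, 0.6]]
  ],
  "force": 60
}}

```text
time: 2.2
tool_pos: [0.524, 0.2624, 0.0225]
tcp_rot: [-0.238, 3.128, 0.002]
wrist_force: [0.3, -0.8, 2.0]
width: 0.607
```

```bash
python3 - <<'E'
from h import *
show(((.5217,.2617,.02),Rdown(8.7)))
E
```

```text
t 2.20 [0.524  0.2624 0.0225] [-2.380e-01  3.128e+00  2.000e-03] w 0.607 F [ 0.28 -0.76  1.98] T [ 0.527 -0.004 -0.018]
[0.0024, -0.0003, 0.0025, 0.0004, 0.0013, 0.0001]
```

Request:
{"op": "apply_moves", "data": {
  "plan": [
    [[0, 0, 0, 0, 0, 0, 0.6], [0, 0, 0, 0, 0, 0, 0.6], [0, 0, -0.03, 0, 0, 0, 0.6], [0, 0, -0.06, 0, 0, 0, 0.6], [0, 0, -0.1, 0, 0, 0, 0.6], [0, 0, -0.12, 0, 0, 0, 0.6], [0, 0, -0.12, 0, 0, 0, 0.6], [0, 0, -0.12, 0, 0, 0, 0.6]]
  ],
  "force": 60
}}

```text
time: 2.87
tool_pos: [0.5228, 0.2616, 0.1414]
tcp_rot: [-0.238, 3.129, 0.002]
wrist_force: [-0.8, -0.9, -3.1]
width: 0.575
```

```bash
python3 - <<'E'
from h import *
show(((.5217,.2617,.02),Rdown(8.7)))
E
```

```text
t 2.87 [0.5228 0.2616 0.1414] [-2.380e-01  3.129e+00  2.000e-03] w 0.575 F [-0.81 -0.93 -3.13] T [-0.006  0.009 -0.029]
[0.0015, 0.0002, 0.1214, 0.0003, 0.001, -0.0]
```

Request:
{"op": "apply_moves", "data": {
  "plan": [
    [[0.02, 0, 0, 0, 0, 0, 0.6], [0.02, 0, 0, 0, 0, 0, 0.6], [-0.02, 0, 0, 0, 0, 0, 0.6], [-0.02, 0, 0, 0, 0, 0, 0.6], [0.02, 0, 0, 0, 0, 0, 0.6], [0.02, 0, 0, 0, 0, 0, 0.6], [-0.02, 0, 0, 0, 0, 0, 0.6], [0, 0, 0, 0, 0, 0, 0.6]]
  ]
}}

```text
time: 3.53
tool_pos: [0.5258, 0.261, 0.1311]
tcp_rot: [0.237, -3.128, 0.005]
wrist_force: [0.3, 0.2, -3.9]
width: 0.576
```

Request:
{"op": "apply_moves", "data": {
  "plan": [
    [[0, 0, 0, 0, 0.14, 0, 0.6], [0, 0, 0, 0, 0.14, 0, 0.6], [0, 0, 0, 0, 0.14, 0, 0.6], [0, 0, 0, 0, 0.14, 0, 0.6], [0, 0, 0, 0, 0.07, 0, 0.6], [0, 0, 0, 0, 0.03, 0, 0.6], [0, 0, 0, 0, 0, 0, 0.6], [0, 0, 0, 0, 0, 0, 0.6]]
  ]
}}

```text
time: 4.2
tool_pos: [0.5195, 0.2604, 0.1361]
tcp_rot: [0.239, -3.131, 0.002]
wrist_force: [-1.0, 0.3, -3.5]
width: 0.577
```

Request:
{"op": "apply_moves", "data": {
  "plan": [
    [[0, 0, 0, 0, 0, 0, 0.6], [0, 0, 0, 0, 0, 0, 0.6], [0, 0, 0, 0, 0, 0, 0.6], [0, 0, 0, 0, 0, 0, 0.6], [0, 0, 0, 0, 0, 0, 0.6], [0, 0, 0, 0, 0, 0, 0.6], [0, 0, 0, 0, 0, 0, 0.6], [0, 0, 0, 0, 0, 0, 0.6]]
  ]
}}

```text
time: 4.87
tool_pos: [0.5224, 0.2613, 0.1399]
tcp_rot: [0.238, -3.132, 0.0]
wrist_force: [-0.8, -1.1, -3.9]
width: 0.579
```

```bash
python3 - <<'E'
from h import *
show(((.5217,.2617,.02),Rdown(8.7)))
for i in range(3): read_camera('top'); s=readout.read_state(); print(s['torque'].round(3))
E
```

```text
t 4.87 [0.5224 0.2613 0.1399] [ 0.238 -3.132  0.   ] w 0.579 F [-0.79 -1.05 -3.86] T [ 0.057 -0.022  0.001]
[0.0006, 0.0005, 0.1199, -0.0, -0.0001, -0.0]
[-0.     0.019  0.015]
[ 0.004 -0.098 -0.016]
[-0.031  0.024 -0.007]
```

Request:
{"op": "apply_moves", "data": {
  "plan": [
    [[0, 0, 0, 0, -0.14, 0, 0.6], [0, 0, 0, 0, -0.14, 0, 0.6], [0, 0, 0, 0, -0.14, 0, 0.6], [0, 0, 0, 0, -0.14, 0, 0.6], [0, 0, 0, 0, -0.07, 0, 0.6], [0, 0, 0, 0, -0.03, 0, 0.6], [0, 0, 0, 0, 0, 0, 0.6], [0, 0, 0, 0, 0, 0, 0.6]]
  ]
}}

```text
time: 5.68
tool_pos: [0.5238, 0.2621, 0.1417]
tcp_rot: [0.238, -3.131, -0.003]
wrist_force: [1.2, -0.1, -2.3]
width: 0.576
```

```bash
python3 - <<'E'
from h import *
for i in range(6): 
  im=read_camera('wrist'); s=readout.read_state(); print(s['torque'].round(3))
cv2.imwrite('pics/w2.png',im[:,:,::-1])
show(((.5217,.2617,.021),Rdown(8.7)))
E
```

```text
[ 0.069 -0.267 -0.003]
[ 0.001  0.009 -0.013]
[0.027 0.061 0.006]
[0.003 0.021 0.02 ]
[-0.002  0.04   0.017]
[ 0.019 -0.014  0.019]
t 5.98 [0.5208 0.2609 0.1394] [ 2.390e-01 -3.132e+00  1.000e-03] w 0.575 F [ 0.95 -0.03 -3.57] T [ 0.019 -0.014  0.019]
[-0.0011, 0.0007, 0.1184, -0.0002, -0.0002, 0.0001]
```

View pics/w2.png

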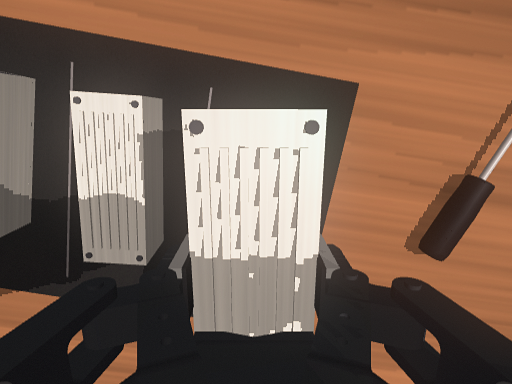

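A weighs about 3.6 N and its moment changed little. The tilt dwell was too short to be conclusive, though, so I'll repeat it with a longer dwell.

Request:
{"op": "apply_moves", "data": {
  "plan": [
    [[0, 0, 0, 0, 0.14, 0, 0.6], [0, 0, 0, 0, 0.14, 0, 0.6], [0, 0, 0, 0, 0.14, 0, 0.6], [0, 0, 0, 0, 0.14, 0, 0.6], [0, 0, 0, 0, 0.14, 0, 0.6], [0, 0, 0, 0, 0.14, 0, 0.6], [0, 0, 0, 0, 0.14, 0, 0.6], [0, 0, 0, 0, 0.14, 0, 0.6]]
  ]
}}

```text
time: 6.65
tool_pos: [0.5212, 0.2614, 0.1408]
tcp_rot: [0.206, -2.697, 0.046]
wrist_force: [-1.0, 0.2, -3.3]
width: 0.573
```

Request:
{"op": "apply_moves", "data": {
  "plan": [
    [[0, 0, 0, 0, -0.03, 0, 0.6], [0, 0, 0, 0, -0.06, 0, 0.6], [0, 0, 0, 0, -0.1, 0, 0.6], [0, 0, 0, 0, -0.13, 0, 0.6], [0, 0, 0, 0, -0.14, 0, 0.6], [0, 0, 0, 0, -0.14, 0, 0.6], [0, 0, 0, 0, -0.14, 0, 0.6], [0, 0, 0, 0, -0.14, 0, 0.6]]
  ]
}}

```text
time: 7.32
tool_pos: [0.522, 0.2615, 0.1409]
tcp_rot: [-0.239, 3.132, 0.001]
wrist_force: [0.2, -0.1, -4.3]
width: 0.574
```

```bash
cat >> h.py <<'E'
def tq(n=5):
    st=[]
    for i in range(n): read_camera('side'); st.append(readout.read_state())
    T=np.array([s['torque'] for s in st]); F=np.array([s['wrist_force'] for s in st])
    Rt=R.from_rotvec(st[-1]['tcp_rot']).as_matrix()
    print('tool-y moment each',(T@Rt)[:,1].round(3),'mean %.3f med %.3f'%((T@Rt)[:,1].mean(),np.median((T@Rt)[:,1])),'Fz',F[:,2].mean().round(2))
E
python3 - <<'E'
from h import *
tq(); show()
E
```

```text
tool-y moment each [ 0.002 -0.004 -0.027 -0.034 -0.037] mean -0.020 med -0.027 Fz -3.97
t 7.57 [0.5226 0.2613 0.1397] [ 0.238 -3.132  0.   ] w 0.574 F [-0.25 -0.4  -4.38] T [-0.011 -0.039  0.005]
```

Request:
{"op": "apply_moves", "data": {
  "plan": [
    [[0, 0, 0, 0, -0.14, 0, 0.6], [0, 0, 0, 0, -0.14, 0, 0.6], [0, 0, 0, 0, -0.14, 0, 0.6], [0, 0, 0, 0, -0.14, 0, 0.6], [0, 0, 0, 0, -0.14, 0, 0.6], [0, 0, 0, 0, -0.14, 0, 0.6], [0, 0, 0, 0, -0.14, 0, 0.6], [0, 0, 0, 0, -0.14, 0, 0.6]]
  ]
}}

```text
time: 8.23
tool_pos: [0.524, 0.262, 0.1414]
tcp_rot: [-0.204, 2.694, 0.047]
wrist_force: [0.7, 0.5, -3.8]
width: 0.576
```

Request:
{"op": "apply_moves", "data": {
  "plan": [
    [[0, 0, 0, 0, 0.03, 0, 0.6], [0, 0, 0, 0, 0.06, 0, 0.6], [0, 0, 0, 0, 0.1, 0, 0.6], [0, 0, 0, 0, 0.13, 0, 0.6], [0, 0, 0, 0, 0.14, 0, 0.6], [0, 0, 0, 0, 0.14, 0, 0.6], [0, 0, 0, 0, 0.14, 0, 0.6], [0, 0, 0, 0, 0.14, 0, 0.6]]
  ]
}}

```text
time: 8.9
tool_pos: [0.5223, 0.2613, 0.1397]
tcp_rot: [-0.238, 3.132, 0.0]
wrist_force: [-0.0, 0.8, -3.2]
width: 0.574
```

```bash
python3 - <<'E'
from h import *
tq(); show(((.5217,.2617,.023),Rdown(8.7)),)
E
```

```text
tool-y moment each [ 0.001 -0.024 -0.029 -0.005 -0.061] mean -0.023 med -0.024 Fz -3.79
t 9.15 [0.5214 0.2613 0.1401] [-0.239  3.132  0.   ] w 0.579 F [-0.04 -0.08 -4.18] T [ 0.047 -0.055  0.006]
[-0.0003, 0.0003, 0.1171, 0.0, 0.0001, 0.0002]
```

A is sound: mean moment -0.020 against -0.023 N m. Putting it back.

Request:
{"op": "apply_moves", "data": {
  "plan": [
    [[0, 0, 0.035, 0, 0, 0, 0.6], [0, 0, 0.07, 0, 0, 0, 0.6], [0, 0, 0.095, 0, 0, 0, 0.6], [0, 0, 0.11, 0, 0, 0, 0.6], [0, 0, 0.116, 0, 0, 0, 0.6], [0, 0, 0.119, 0, 0, 0, 0.6], [0, 0, 0.119, 0, 0, 0, 0.6], [0, 0, 0.119, 0, 0, 0, 0.6]]
  ]
}}

```text
time: 9.82
tool_pos: [0.5222, 0.2616, 0.0227]
tcp_rot: [-0.239, 3.132, 0.0]
wrist_force: [-2.9, -2.2, 4.7]
width: 0.575
```

```bash
python3 - <<'E'
from h import *
show()
E
```

```text
t 9.82 [0.5222 0.2616 0.0227] [-0.239  3.132  0.   ] w 0.575 F [-2.94 -2.22  4.72] T [-0.422  0.716  0.01 ]
```

Request:
{"op": "apply_moves", "data": {
  "plan": [
    [[0, 0, -0.001, 0, 0, 0, -1], [0, 0, -0.001, 0, 0, 0, -1], [0, 0, -0.001, 0, 0, 0, -1], [0, 0, -0.001, 0, 0, 0, -1], [0, 0, -0.04, 0, 0, 0, -1], [0, 0, -0.08, 0, 0, 0, -1], [0, 0, -0.108, 0, 0, 0, -1], [0, 0, -0.108, 0, 0, 0, -1]]
  ]
}}

```text
time: 10.48
tool_pos: [0.5272, 0.2636, 0.137]
tcp_rot: [-0.237, 3.12, 0.007]
wrist_force: [1.3, 0.5, 1.2]
width: 1.002
```

```bash
python3 - <<'E'
from h import *
show(((.524,.152,.13),Rdown(4)))
E
```

```text
t 10.48 [0.5272 0.2636 0.137 ] [-0.237  3.12   0.007] w 1.002 F [1.26 0.55 1.21] T [0.028 0.005 0.016]
[0.0202, -0.1099, 0.0063, 0.0013, 0.0041, 0.0261]
```

Request:
{"op": "apply_moves", "data": {
  "plan": [
    [[0.015, -0.108, 0, 0, 0, 0.026, -1], [0.015, -0.108, 0, 0, 0, 0.026, -1], [0.015, -0.108, 0, 0, 0, 0.026, -1], [0.015, -0.108, 0, 0, 0, 0.026, -1], [0.015, -0.108, 0, 0, 0, 0.026, -1], [0.015, -0.108, 0, 0, 0, 0.026, -1], [0.015, -0.108, 0, 0, 0, 0.026, -1], [0.015, -0.108, 0, 0, 0, 0.026, -1]]
  ]
}}

```text
time: 11.15
tool_pos: [0.5236, 0.1534, 0.1289]
tcp_rot: [0.112, -3.139, -0.0]
wrist_force: [0.1, 0.3, 0.6]
width: 0.999
```

```bash
cat >> h.py <<'E'
def white(fn,z=.054):
    st=readout.read_state(); im=read_camera('wrist'); cv2.imwrite(fn,im[:,:,::-1])
    hsv=cv2.cvtColor(im,cv2.COLOR_RGB2HSV)
    m=((hsv[...,1]<50)&(hsv[...,2]>140)).astype(np.uint8)
    cs,_=cv2.findContours(m,cv2.RETR_EXTERNAL,cv2.CHAIN_APPROX_NONE)
    for c in cs:
        if cv2.contourArea(c)>2000: print(c.mean(axis=(0,1)).round(),cv2.contourArea(c),rect(ray('wrist',c[:,0],z,st)[:,:2]))
E
python3 - <<'E'
from h import *
white('pics/w3.png'); show(((.524,.152,.02),Rdown(4)))
E
```

```text
[397. 201.] 9200.0 (array([0.51958008, 0.26005167]), 8.778450965881348, array([129.46363831,  50.13558578]))
[253. 198.] 11723.5 (array([0.52359253, 0.15168407]), 4.929097652435303, array([130.61909485,  50.18309021]))
[ 96. 188.] 11777.0 (array([0.52004834, 0.03603147]), -3.3893356323242188, array([129.95137024,  50.36914444]))
t 11.20 [0.5236 0.1533 0.1289] [ 0.113 -3.14  -0.   ] w 1.002 F [ 0.94  0.31 -0.6 ] T [-0.072  0.024 -0.057]
[-0.0003, -0.0014, 0.1089, 0.0, -0.0, 0.0006]
```

View pics/w3.png

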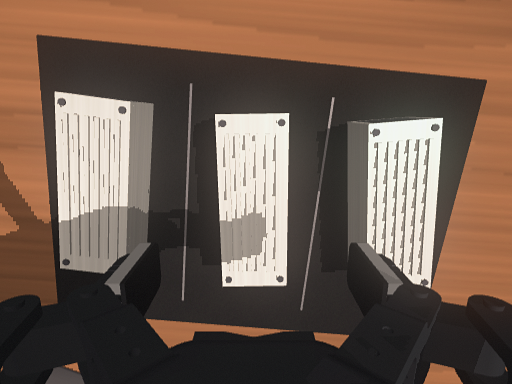

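A is back upright at (397,201) and B is centred at (253,198). Gripping B.

Request:
{"op": "apply_moves", "data": {
  "plan": [
    [[0, -0.001, 0.04, 0, 0, -0.005, -1], [0, -0.001, 0.075, 0, 0, -0.005, -1], [0, -0.001, 0.1, 0, 0, -0.005, -1], [0, -0.001, 0.109, 0, 0, -0.005, -1], [0, -0.001, 0.109, 0, 0, -0.005, -1], [0, -0.001, 0.109, 0, 0, -0.005, 0.6], [0, -0.001, 0.109, 0, 0, -0.005, 0.6], [0, -0.001, 0.109, 0, 0, -0.005, 0.6]]
  ],
  "force": 60
}}

```text
time: 11.87
tool_pos: [0.5257, 0.1521, 0.0223]
tcp_rot: [-0.135, 3.135, 0.002]
wrist_force: [-2.5, 7.7, 8.2]
width: 0.606
```

Request:
{"op": "apply_moves", "data": {
  "plan": [
    [[0, 0, 0, 0, 0, 0, 0.6], [0, 0, 0, 0, 0, 0, 0.6], [0, 0, -0.03, 0, 0, 0, 0.6], [0, 0, -0.06, 0, 0, 0, 0.6], [0, 0, -0.1, 0, 0, 0, 0.6], [0, 0, -0.12, 0, 0, 0, 0.6], [0, 0, -0.12, 0, 0, 0, 0.6], [0, 0, -0.12, 0, 0, 0, 0.6]]
  ]
}}

```text
time: 12.53
tool_pos: [0.5244, 0.1514, 0.1413]
tcp_rot: [-0.135, 3.136, 0.001]
wrist_force: [-0.1, -1.1, -4.6]
width: 0.577
```

Request:
{"op": "apply_moves", "data": {
  "plan": [
    [[0.02, 0, 0, 0, 0, 0, 0.6], [0.02, 0, 0, 0, 0, 0, 0.6], [-0.02, 0, 0, 0, 0, 0, 0.6], [-0.02, 0, 0, 0, 0, 0, 0.6], [0.02, 0, 0, 0, 0, 0, 0.6], [0.02, 0, 0, 0, 0, 0, 0.6], [-0.02, 0, 0, 0, 0, 0, 0.6], [0, 0, 0, 0, 0, 0, 0.6]]
  ]
}}

```text
time: 13.2
tool_pos: [0.5273, 0.1511, 0.1313]
tcp_rot: [0.134, -3.133, 0.003]
wrist_force: [0.5, 0.5, -3.1]
width: 0.575
```

Request:
{"op": "apply_moves", "data": {
  "plan": [
    [[0, 0, 0, 0, 0.14, 0, 0.6], [0, 0, 0, 0, 0.14, 0, 0.6], [0, 0, 0, 0, 0.14, 0, 0.6], [0, 0, 0, 0, 0.14, 0, 0.6], [0, 0, 0, 0, 0.14, 0, 0.6], [0, 0, 0, 0, 0.14, 0, 0.6], [0, 0, 0, 0, 0.14, 0, 0.6], [0, 0, 0, 0, 0.14, 0, 0.6]]
  ]
}}

```text
time: 13.87
tool_pos: [0.5226, 0.1512, 0.1398]
tcp_rot: [0.116, -2.7, 0.026]
wrist_force: [-0.3, 0.6, -3.9]
width: 0.574
```

Request:
{"op": "apply_moves", "data": {
  "plan": [
    [[0, 0, 0, 0, -0.03, 0, 0.6], [0, 0, 0, 0, -0.06, 0, 0.6], [0, 0, 0, 0, -0.1, 0, 0.6], [0, 0, 0, 0, -0.13, 0, 0.6], [0, 0, 0, 0, -0.14, 0, 0.6], [0, 0, 0, 0, -0.14, 0, 0.6], [0, 0, 0, 0, -0.14, 0, 0.6], [0, 0, 0, 0, -0.14, 0, 0.6]]
  ]
}}

```text
time: 14.53
tool_pos: [0.5237, 0.1514, 0.1408]
tcp_rot: [-0.135, 3.138, 0.0]
wrist_force: [0.7, 0.6, -3.1]
width: 0.576
```

```bash
python3 - <<'E'
from h import *
tq(); show()
E
```

```text
tool-y moment each [-0.025 -0.004  0.028 -0.021 -0.046] mean -0.014 med -0.021 Fz -3.69
t 14.78 [0.5242 0.1513 0.1398] [ 0.135 -3.138  0.   ] w 0.571 F [ 0.26 -0.42 -3.72] T [-0.026 -0.049  0.057]
```

Request:
{"op": "apply_moves", "data": {
  "plan": [
    [[0, 0, 0, 0, -0.14, 0, 0.6], [0, 0, 0, 0, -0.14, 0, 0.6], [0, 0, 0, 0, -0.14, 0, 0.6], [0, 0, 0, 0, -0.14, 0, 0.6], [0, 0, 0, 0, -0.14, 0, 0.6], [0, 0, 0, 0, -0.14, 0, 0.6], [0, 0, 0, 0, -0.14, 0, 0.6], [0, 0, 0, 0, -0.14, 0, 0.6]]
  ]
}}

```text
time: 15.45
tool_pos: [0.5257, 0.1517, 0.1415]
tcp_rot: [-0.115, 2.699, 0.026]
wrist_force: [0.9, -0.0, -3.8]
width: 0.575
```

Request:
{"op": "apply_moves", "data": {
  "plan": [
    [[0, 0, 0, 0, 0.03, 0, 0.6], [0, 0, 0, 0, 0.06, 0, 0.6], [0, 0, 0, 0, 0.1, 0, 0.6], [0, 0, 0, 0, 0.13, 0, 0.6], [0, 0, 0, 0, 0.14, 0, 0.6], [0, 0, 0, 0, 0.14, 0, 0.6], [0, 0, 0, 0, 0.14, 0, 0.6], [0, 0, 0, 0, 0.14, 0, 0.6]]
  ]
}}

```text
time: 16.12
tool_pos: [0.5239, 0.1512, 0.1397]
tcp_rot: [-0.135, 3.139, -0.0]
wrist_force: [0.2, -0.5, -4.4]
width: 0.58
```

```bash
python3 - <<'E'
from h import *
tq(); show()
E
```

```text
tool-y moment each [ 0.02  -0.026  0.013  0.04  -0.038] mean 0.002 med 0.013 Fz -4.0
t 16.37 [0.523  0.1513 0.1402] [-0.136  3.138  0.   ] w 0.576 F [-0.29 -0.19 -3.66] T [ 0.038 -0.035  0.015]
```

B is sound too (-0.014 against 0.002). Putting it back, then moving to C.

Request:
{"op": "apply_moves", "data": {
  "plan": [
    [[0, 0, 0.035, 0, 0, 0, 0.6], [0, 0, 0.07, 0, 0, 0, 0.6], [0, 0, 0.095, 0, 0, 0, 0.6], [0, 0, 0.11, 0, 0, 0, 0.6], [0, 0, 0.116, 0, 0, 0, 0.6], [0, 0, 0.119, 0, 0, 0, 0.6], [0, 0, 0.119, 0, 0, 0, 0.6], [0, 0, 0.119, 0, 0, 0, 0.6]]
  ]
}}

```text
time: 17.03
tool_pos: [0.5241, 0.1516, 0.0226]
tcp_rot: [-0.135, 3.137, 0.001]
wrist_force: [-2.2, -1.2, 2.9]
width: 0.576
```

Request:
{"op": "apply_moves", "data": {
  "plan": [
    [[0, 0, -0.001, 0, 0, 0, -1], [0, 0, -0.001, 0, 0, 0, -1], [0, 0, -0.001, 0, 0, 0, -1], [0, 0, -0.001, 0, 0, 0, -1], [0, 0, -0.04, 0, 0, 0, -1], [0, 0, -0.08, 0, 0, 0, -1], [0, 0, -0.108, 0, 0, 0, -1], [0, 0, -0.108, 0, 0, 0, -1]]
  ]
}}

```text
time: 17.7
tool_pos: [0.5291, 0.1527, 0.1367]
tcp_rot: [-0.135, 3.125, 0.004]
wrist_force: [0.8, 1.0, 0.5]
width: 0.999
```

```bash
python3 - <<'E'
from h import *
show()
print(rel((.521,.0365,.13),Rdown(-3.4),base=(np.array([.5236,.1514,.13]),Rdown(4.9))))
E
```

```text
t 17.70 [0.5291 0.1527 0.1367] [-0.135  3.125  0.004] w 0.999 F [0.8  1.   0.47] T [ 0.001 -0.07  -0.017]
[0.0124, -0.1143, 0.0, 0.0, 0.0, 0.0461]
```

Request:
{"op": "apply_moves", "data": {
  "plan": [
    [[0.0125, -0.1145, 0, 0, 0, 0.046, -1], [0.0125, -0.1145, 0, 0, 0, 0.046, -1], [0.0125, -0.1145, 0, 0, 0, 0.046, -1], [0.0125, -0.1145, 0, 0, 0, 0.046, -1], [0.0125, -0.1145, 0, 0, 0, 0.046, -1], [0.0125, -0.1145, 0, 0, 0, 0.046, -1], [0.0125, -0.1145, 0, 0, 0, 0.046, -1], [0.0125, -0.1145, 0, 0, 0, 0.046, -1]]
  ]
}}

```text
time: 18.37
tool_pos: [0.521, 0.0372, 0.1288]
tcp_rot: [-0.09, -3.14, -0.0]
wrist_force: [1.4, -0.0, 0.3]
width: 1.0
```

```bash
python3 - <<'E'
from h import *
white('pics/w4.png'); show()
E
```

```text
[253. 197.] 11740.5 (array([0.52063843, 0.03590784]), -3.3653182983398438, array([129.92138672,  50.18481445]))
[407. 198.] 11089.5 (array([0.52864014, 0.15286806]), 4.930067539215088, array([144.10333252,  54.63873291]))
[ 53. 203.] 12359.5 (array([ 0.51665601, -0.11704829]), 3.1883010864257812, array([150.71261597,  66.63231659]))
t 18.42 [0.521  0.0372 0.1289] [-0.089 -3.14  -0.   ] w 1.000 F [ 0.37  0.32 -0.12] T [-0.018 -0.001 -0.003]
```

View pics/w4.png

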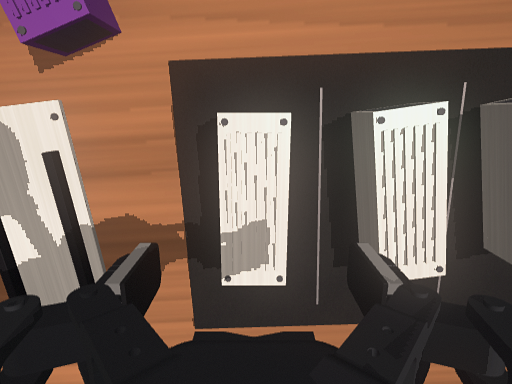

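B is back upright at (407,198) and C is centred at (253,197). Gripping and testing C.

Request:
{"op": "apply_moves", "data": {
  "plan": [
    [[0, -0.001, 0.04, 0, 0, 0, -1], [0, -0.001, 0.075, 0, 0, 0, -1], [0, -0.001, 0.1, 0, 0, 0, -1], [0, -0.001, 0.109, 0, 0, 0, -1], [0, -0.001, 0.109, 0, 0, 0, -1], [0, -0.001, 0.109, 0, 0, 0, 0.6], [0, -0.001, 0.109, 0, 0, 0, 0.6], [0, -0.001, 0.109, 0, 0, 0, 0.6]]
  ],
  "force": 60
}}

```text
time: 19.08
tool_pos: [0.5232, 0.0356, 0.0223]
tcp_rot: [0.092, 3.136, 0.001]
wrist_force: [-0.1, 8.0, 4.7]
width: 0.605
```

Request:
{"op": "apply_moves", "data": {
  "plan": [
    [[0, 0, 0, 0, 0, 0, 0.6], [0, 0, 0, 0, 0, 0, 0.6], [0, 0, -0.03, 0, 0, 0, 0.6], [0, 0, -0.06, 0, 0, 0, 0.6], [0, 0, -0.1, 0, 0, 0, 0.6], [0, 0, -0.12, 0, 0, 0, 0.6], [0, 0, -0.12, 0, 0, 0, 0.6], [0, 0, -0.12, 0, 0, 0, 0.6]]
  ]
}}

```text
time: 19.75
tool_pos: [0.5212, 0.035, 0.1405]
tcp_rot: [0.092, 3.138, -0.0]
wrist_force: [-0.7, 0.6, -8.1]
width: 0.575
```

Request:
{"op": "apply_moves", "data": {
  "plan": [
    [[0.02, 0, 0, 0, 0, 0, 0.6], [0.02, 0, 0, 0, 0, 0, 0.6], [-0.02, 0, 0, 0, 0, 0, 0.6], [-0.02, 0, 0, 0, 0, 0, 0.6], [0.02, 0, 0, 0, 0, 0, 0.6], [0.02, 0, 0, 0, 0, 0, 0.6], [-0.02, 0, 0, 0, 0, 0, 0.6], [0, 0, 0, 0, 0, 0, 0.6]]
  ]
}}

```text
time: 20.42
tool_pos: [0.5238, 0.0345, 0.1301]
tcp_rot: [-0.092, -3.132, 0.002]
wrist_force: [2.1, -0.2, -7.5]
width: 0.575
```

Request:
{"op": "apply_moves", "data": {
  "plan": [
    [[0, 0, 0, 0, 0.14, 0, 0.6], [0, 0, 0, 0, 0.14, 0, 0.6], [0, 0, 0, 0, 0.14, 0, 0.6], [0, 0, 0, 0, 0.14, 0, 0.6], [0, 0, 0, 0, 0.14, 0, 0.6], [0, 0, 0, 0, 0.14, 0, 0.6], [0, 0, 0, 0, 0.14, 0, 0.6], [0, 0, 0, 0, 0.14, 0, 0.6]]
  ]
}}

```text
time: 21.08
tool_pos: [0.5197, 0.0352, 0.1395]
tcp_rot: [-0.079, -2.701, -0.018]
wrist_force: [-0.2, 0.2, -6.1]
width: 0.578
```

Request:
{"op": "apply_moves", "data": {
  "plan": [
    [[0, 0, 0, 0, -0.03, 0, 0.6], [0, 0, 0, 0, -0.06, 0, 0.6], [0, 0, 0, 0, -0.1, 0, 0.6], [0, 0, 0, 0, -0.13, 0, 0.6], [0, 0, 0, 0, -0.14, 0, 0.6], [0, 0, 0, 0, -0.14, 0, 0.6], [0, 0, 0, 0, -0.14, 0, 0.6], [0, 0, 0, 0, -0.14, 0, 0.6]]
  ]
}}

```text
time: 21.75
tool_pos: [0.5208, 0.0352, 0.1407]
tcp_rot: [0.092, 3.14, 0.0]
wrist_force: [0.4, -0.4, -7.9]
width: 0.576
```

```bash
python3 - <<'E'
from h import *
tq(); show()
E
```

```text
tool-y moment each [0.052 0.04  0.09  0.086 0.078] mean 0.069 med 0.078 Fz -7.69
t 22.00 [0.5214 0.0351 0.1398] [-0.092 -3.139  0.   ] w 0.570 F [-0.93  1.21 -7.65] T [ 0.027  0.077 -0.009]
```

Request:
{"op": "apply_moves", "data": {
  "plan": [
    [[0, 0, 0, 0, -0.14, 0, 0.6], [0, 0, 0, 0, -0.14, 0, 0.6], [0, 0, 0, 0, -0.14, 0, 0.6], [0, 0, 0, 0, -0.14, 0, 0.6], [0, 0, 0, 0, -0.14, 0, 0.6], [0, 0, 0, 0, -0.14, 0, 0.6], [0, 0, 0, 0, -0.14, 0, 0.6], [0, 0, 0, 0, -0.14, 0, 0.6]]
  ]
}}

```text
time: 22.67
tool_pos: [0.5228, 0.0351, 0.1413]
tcp_rot: [0.079, 2.7, -0.018]
wrist_force: [0.4, -1.0, -7.0]
width: 0.577
```

Request:
{"op": "apply_moves", "data": {
  "plan": [
    [[0, 0, 0, 0, 0.03, 0, 0.6], [0, 0, 0, 0, 0.06, 0, 0.6], [0, 0, 0, 0, 0.1, 0, 0.6], [0, 0, 0, 0, 0.13, 0, 0.6], [0, 0, 0, 0, 0.14, 0, 0.6], [0, 0, 0, 0, 0.14, 0, 0.6], [0, 0, 0, 0, 0.14, 0, 0.6], [0, 0, 0, 0, 0.14, 0, 0.6]]
  ]
}}

```text
time: 23.33
tool_pos: [0.5214, 0.0351, 0.1398]
tcp_rot: [0.092, 3.14, -0.0]
wrist_force: [-0.5, -0.4, -8.4]
width: 0.576
```

```bash
python3 - <<'E'
from h import *
tq(); show()
im=cv2.imread('pics/w4.png'); cv2.imwrite('pics/x.png',im)
E
```

```text
tool-y moment each [-0.023 -0.061 -0.109 -0.061 -0.094] mean -0.069 med -0.061 Fz -7.42
t 23.58 [0.5204 0.0352 0.1402] [ 0.092  3.14  -0.   ] w 0.574 F [-0.19 -0.75 -7.19] T [-0.007 -0.093  0.016]
```

C rattles: the moment is +0.069 N m one way and -0.069 the other, about 0.14 in all. Next I'll refine the cradle pose from its rails.

```bash
python3 - <<'E'
from h import *
im=cv2.imread('pics/top0.png')
g=cv2.cvtColor(im,cv2.COLOR_BGR2GRAY)
m=np.zeros_like(g); m[155:212,284:328]=(g[155:212,284:328]<75)
cs,_=cv2.findContours(m,cv2.RETR_EXTERNAL,cv2.CHAIN_APPROX_NONE)
for c in cs:
    if cv2.contourArea(c)>30: print(c.mean(axis=(0,1)).round(1),rect(ray('top',c[:,0],.018)[:,:2]))
# plate contour corners
hsv=cv2.cvtColor(im,cv2.COLOR_BGR2HSV)
w=((hsv[...,1]<60)&(hsv[...,2]>150)).astype(np.uint8); w[:,:280]=0; w[:,335:]=0;w[:140]=0;w[230:]=0
c=max(cv2.findContours(w,cv2.RETR_EXTERNAL,cv2.CHAIN_APPROX_NONE)[0],key=cv2.contourArea)
b=cv2.boxPoints(cv2.minAreaRect(c)); print(b.round(1)); P=ray('top',b,.006)[:,:2]; print(P.round(4))
b2=cv2.approxPolyDP(c,4,True)[:,0]; print(b2, ray('top',b2,.006)[:,:2].round(4))
p=camera_params('top'); print('cam',-R.from_rotvec(p['rvec']).as_matrix().T@p['tvec'])
st=readout.read_state(); wi=read_camera('wrist'); cv2.imwrite('pics/w5.png',wi[:,:,::-1])
im=read_camera('top')[:,:,::-1]; cv2.imwrite('pics/crop1.png',cv2.resize(im[130:240,130:340],None,fx=3.8,fy=3.8,interpolation=cv2.INTER_CUBIC))
E
```

```text
[315.8 178.3] (array([ 0.55294965, -0.19300706]), 3.4310970306396484, array([144.83737183,   5.04422855]))
[[285.6 151. ]
 [317.8 147.9]
 [324.2 215.6]
 [292.  218.7]]
[[ 0.6428 -0.1056]
 [ 0.6504 -0.2055]
 [ 0.4408 -0.2143]
 [ 0.4337 -0.1176]]
[[316 149]
 [286 151]
 [293 218]
 [324 215]
 [317 153]
 [320 202]
 [316 200]
 [311 154]] [[ 0.6471 -0.1998]
 [ 0.6428 -0.1069]
 [ 0.4356 -0.1206]
 [ 0.4426 -0.2136]
 [ 0.6343 -0.2022]
 [ 0.482  -0.2037]
 [ 0.4883 -0.1919]
 [ 0.6315 -0.1836]]
cam [ 0.32310036 -0.01159524  1.21174724]
```

View pics/w5.png

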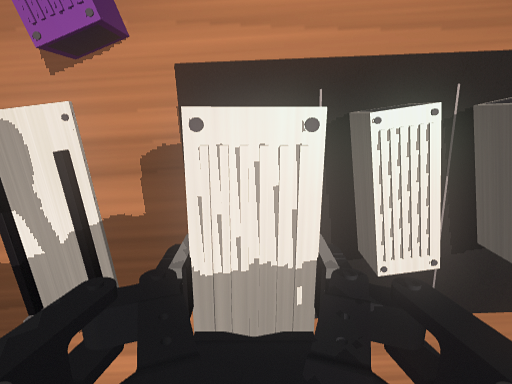

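View pics/crop1.png

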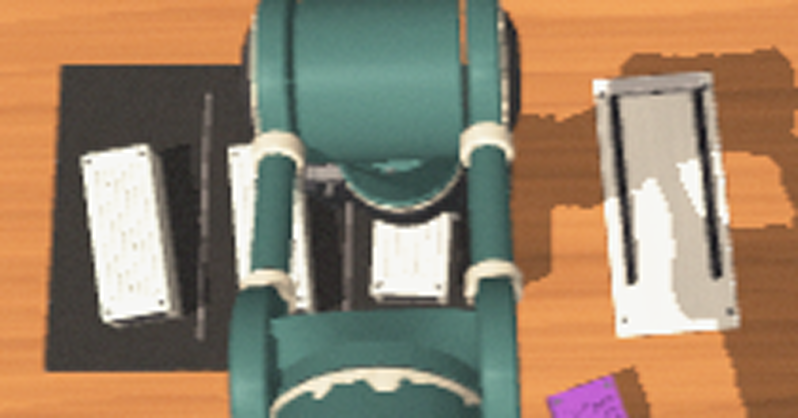

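```bash
python3 - <<'E'
from h import *
print(rel((.51,-.05,.18),Rdown(3.4),base=(np.array([.521,.0352,.14]),Rdown(-3.4))))
E
```

```text
[0.0059, -0.0857, -0.04, 0.0, 0.0, -0.0378]
```

Request:
{"op": "apply_moves", "data": {
  "plan": [
    [[0.003, -0.03, -0.02, 0, 0, -0.02, 0.6], [0.006, -0.06, -0.04, 0, 0, -0.038, 0.6], [0.006, -0.08, -0.04, 0, 0, -0.038, 0.6], [0.006, -0.086, -0.04, 0, 0, -0.038, 0.6], [0.006, -0.086, -0.04, 0, 0, -0.038, 0.6], [0.006, -0.086, -0.04, 0, 0, -0.038, 0.6], [0.006, -0.086, -0.04, 0, 0, -0.038, 0.6], [0.006, -0.086, -0.04, 0, 0, -0.038, 0.6]]
  ]
}}

```text
time: 24.35
tool_pos: [0.5095, -0.0493, 0.1793]
tcp_rot: [0.097, -3.139, -0.001]
wrist_force: [0.7, 0.1, -8.0]
width: 0.572
```

```bash
python3 - <<'E'
from h import *
show(); st=readout.read_state(); im=read_camera('wrist'); cv2.imwrite('pics/w6.png',im[:,:,::-1])
E
```

```text
t 24.35 [ 0.5095 -0.0493  0.1793] [ 9.700e-02 -3.139e+00 -1.000e-03] w 0.572 F [ 0.67  0.12 -7.97] T [-0.003 -0.049  0.   ]
```

View pics/w6.png

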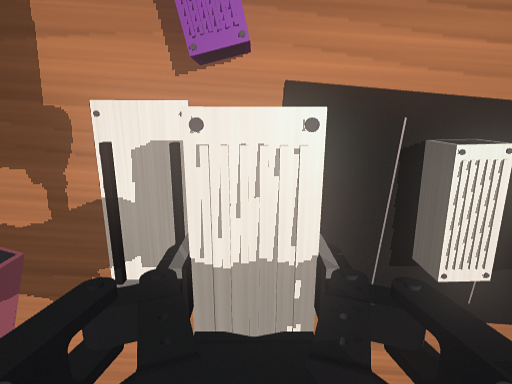

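The rails are visible at columns ~100-125 and ~170-185. Measuring their left top edges on z = 0.018.

```bash
python3 - <<'E'
from h import *
st=dict(readout.read_state())
im=cv2.imread('pics/w6.png'); g=cv2.cvtColor(im,cv2.COLOR_BGR2GRAY)
for lo,hi in ((88,135),(155,187)):
    L=[]
    for r in range(155,225,3):
        w=np.where(g[r,lo:hi]<60)[0]
        if len(w): L.append((lo+w[0]-.5,r))
    L=np.array(L); P=ray('wrist',L,.018,st)[:,:2]
    k=np.polyfit(P[:,0],P[:,1],1); print(L[[0,-1]],P[[0,-1]].round(4),'yaw',np.degrees(np.arctan(k[0])).round(2),'y@.55',np.polyval(k,.55).round(4), 'res',np.std(P[:,1]-np.polyval(k,P[:,0])).round(4))
# near ends rows of rails & plate near edge
for c0 in (104,106,108): 
    w=np.where(g[120:200,c0]<60)[0]; print('rail near',c0,120+w[0],ray('wrist',[c0,120+w[0]-.5],.018,st))
print('plate near corner',ray('wrist',[[90,100],[186,100]],.006,st).round(4))
# top view left rail, whole
t=cv2.imread('pics/top0.png'); gt=cv2.cvtColor(t,cv2.COLOR_BGR2GRAY)
for r in (165,175,185,195): print(r,gt[r,286:326])
E
```

```text
[[100.5 155. ]
 [108.5 224. ]] [[ 0.4933 -0.2008]
 [ 0.5645 -0.1971]] yaw 2.73 y@.55 -0.1981 res 0.0003
[[172.5 197. ]
 [174.5 224. ]] [[ 0.5314 -0.131 ]
 [ 0.5603 -0.1291]] yaw 3.87 y@.55 -0.1299 res 0.0003
rail near 104 168 [[ 0.50550741 -0.1981581   0.018     ]]
rail near 106 172 [[ 0.50939761 -0.19643207  0.018     ]]
rail near 108 155 [[ 0.49240396 -0.19349298  0.018     ]]
plate near corner [[ 0.4424 -0.2133  0.006 ]
 [ 0.4366 -0.1206  0.006 ]]
165 [156 233 245 246 221 115  50  98 162 239 246 246 246 246 246 246 245 246
 245 246 245 246 246 245 245 245 236 155  46  53 151 238 222 170 159 159
 161 157 159 159]
175 [149 150 230 245 246 223 115  53  96 164 238 246 246 246 246 246 246 246
 246 246 246 246 246 246 246 246 246 246 202  48  54 152 238 241 197 153
 150 154 154 151]
185 [169 170 166 241 246 246 220 109  52  96 162 239 245 245 245 246 246 246
 246 246 246 246 246 246 246 246 246 246 246 200  46  48 119 235 241 202
 160 161 160 160]
195 [158 155 156 157 240 246 246 218 112  58  98 165 237 245 245 245 246 246
 246 246 245 246 246 246 246 246 246 246 246 246 200  50  55 123 235 246
 223 154 154 156]
```

Cradle centre is at about (0.544, -0.160), yaw 3.4°. The rail edges measure 68.2 mm apart where 68 is expected. Seat comes out at about (0.567, -0.159).

```bash
python3 - <<'E'
from h import *
show()
print(rel((.537,-.1608,.09),Rdown(3.4),base=(np.array([.5097,-.0494,.179]),Rdown(3.4))))
E
```

```text
t 24.40 [ 0.5096 -0.0494  0.1794] [ 9.700e-02 -3.139e+00 -1.000e-03] w 0.572 F [-0.16 -0.68 -7.92] T [ 0.014 -0.188 -0.03 ]
[-0.0206, -0.1128, 0.089, 0.0, 0.0, 0.0]
```

Request:
{"op": "apply_moves", "data": {
  "plan": [
    [[-0.006, -0.035, 0, 0, 0, 0, 0.6], [-0.014, -0.075, 0.01, 0, 0, 0, 0.6], [-0.02, -0.1, 0.03, 0, 0, 0, 0.6], [-0.021, -0.113, 0.05, 0, 0, 0, 0.6], [-0.021, -0.113, 0.07, 0, 0, 0, 0.6], [-0.021, -0.113, 0.089, 0, 0, 0, 0.6], [-0.021, -0.113, 0.089, 0, 0, 0, 0.6], [-0.021, -0.113, 0.089, 0, 0, 0, 0.6]]
  ]
}}

```text
time: 25.07
tool_pos: [0.5363, -0.1607, 0.0893]
tcp_rot: [0.096, -3.136, -0.003]
wrist_force: [0.9, 0.3, -7.0]
width: 0.574
```

```bash
python3 - <<'E'
from h import *
for n in ('side','wrist'):
  im=read_camera(n)[:,:,::-1]
  if n=='side': im=cv2.resize(im[160:300,200:380],None,fx=4,fy=4,interpolation=cv2.INTER_CUBIC)
  cv2.imwrite(f'pics/{n}7.png',im)
show(((.537,-.1608,.0245),Rdown(3.4)))
E
```

```text
t 25.17 [ 0.5389 -0.1616  0.0922] [-9.700e-02  3.138e+00 -1.000e-03] w 0.575 F [ 0.13 -0.14 -6.44] T [-0.013 -0.13   0.001]
[0.002, 0.001, 0.0677, -0.0002, 0.0005, 0.0008]
```

View pics/side7.png

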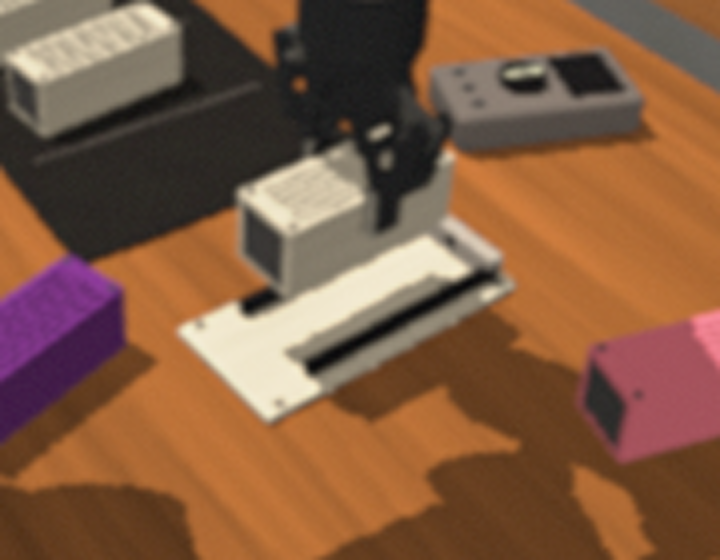

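View pics/wrist7.png

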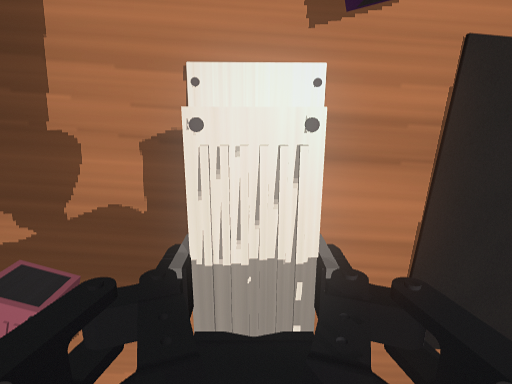

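The module hangs level and centred over the cradle, with the plate edges at columns 187-326 and the module at 182-327. Lowering.

Request:
{"op": "apply_moves", "data": {
  "plan": [
    [[0, 0, 0.025, 0, 0, 0, 0.6], [0, 0, 0.045, 0, 0, 0, 0.6], [0, 0, 0.055, 0, 0, 0, 0.6], [0, 0, 0.06, 0, 0, 0, 0.6], [0, 0, 0.063, 0, 0, 0, 0.6], [0, 0, 0.064, 0, 0, 0, 0.6], [0, 0, 0.064, 0, 0, 0, 0.6], [0, 0, 0.064, 0, 0, 0, 0.6]]
  ]
}}

```text
time: 25.83
tool_pos: [0.5389, -0.1622, 0.0283]
tcp_rot: [-0.096, 3.138, -0.001]
wrist_force: [0.3, 0.6, -6.9]
width: 0.575
```

```bash
python3 - <<'E'
from h import *
show()
E
```

```text
t 25.83 [ 0.5389 -0.1622  0.0283] [-9.600e-02  3.138e+00 -1.000e-03] w 0.575 F [ 0.34  0.58 -6.92] T [ 0.003 -0.11  -0.031]
```

Request:
{"op": "apply_moves", "data": {
  "plan": [
    [[0, 0.001, 0.001, 0, 0, 0, 0.6], [0, 0.001, 0.002, 0, 0, 0, 0.6], [0, 0.001, 0.003, 0, 0, 0, 0.6], [0, 0.001, 0.0035, 0, 0, 0, 0.6], [0, 0.001, 0.004, 0, 0, 0, 0.6], [0, 0.001, 0.004, 0, 0, 0, 0.6], [0, 0.001, 0.004, 0, 0, 0, 0.6], [0, 0.001, 0.004, 0, 0, 0, 0.6]]
  ]
}}

```text
time: 26.5
tool_pos: [0.5381, -0.161, 0.0247]
tcp_rot: [-0.096, 3.14, -0.0]
wrist_force: [-5.3, 0.9, 5.6]
width: 0.573
```

```bash
python3 - <<'E'
from h import *
show()
E
```

```text
t 26.50 [ 0.5381 -0.161   0.0247] [-0.096  3.14  -0.   ] w 0.573 F [-5.3   0.89  5.61] T [0.485 0.512 0.118]
```

It's resting on the plate. I'll ease off a little and slide 24 mm towards the stop.

Request:
{"op": "apply_moves", "data": {
  "plan": [
    [[0, 0, -0.0007, 0, 0, 0, 0.6], [-0.004, 0, -0.001, 0, 0, 0, 0.6], [-0.008, 0, -0.001, 0, 0, 0, 0.6], [-0.012, 0, -0.001, 0, 0, 0, 0.6], [-0.016, 0, -0.001, 0, 0, 0, 0.6], [-0.02, 0, -0.001, 0, 0, 0, 0.6], [-0.023, 0, -0.001, 0, 0, 0, 0.6], [-0.024, 0, -0.001, 0, 0, 0, 0.6]]
  ]
}}

```text
time: 27.17
tool_pos: [0.562, -0.1598, 0.0247]
tcp_rot: [0.096, -3.14, 0.001]
wrist_force: [-6.7, -0.8, 4.6]
width: 0.579
```

```bash
python3 - <<'E'
from h import *
show(((.567,-.1591,.0245),Rdown(3.4)))
E
```

```text
t 27.17 [ 0.562  -0.1598  0.0247] [ 9.60e-02 -3.14e+00  1.00e-03] w 0.579 F [-6.71 -0.81  4.56] T [0.085 0.733 0.104]
[-0.005, 0.0004, 0.0002, -0.0002, -0.0001, 0.0006]
```

Request:
{"op": "apply_moves", "data": {
  "plan": [
    [[0, 0, -0.001, 0, 0, 0, 0.6], [-0.0005, 0, -0.001, 0, 0, 0, 0.6], [-0.001, 0, -0.001, 0, 0, 0, 0.6], [-0.0015, 0, -0.001, 0, 0, 0, 0.6], [-0.002, 0, -0.001, 0, 0, 0, 0.6], [-0.0025, 0, -0.001, 0, 0, 0, 0.6], [-0.003, 0, -0.001, 0, 0, 0, 0.6], [-0.003, 0, -0.001, 0, 0, 0, 0.6]]
  ]
}}

```text
time: 27.83
tool_pos: [0.5648, -0.1591, 0.0248]
tcp_rot: [-0.096, 3.14, 0.0]
wrist_force: [-1.7, -0.3, -4.9]
width: 0.577
```

```bash
python3 - <<'E'
from h import *
show(((.567,-.1591,.0245),Rdown(3.4)))
E
```

```text
t 27.83 [ 0.5648 -0.1591  0.0248] [-0.096  3.14   0.   ] w 0.577 F [-1.66 -0.28 -4.93] T [ 0.053 -0.063  0.007]
[-0.0022, -0.0001, 0.0003, 0.0, 0.0001, 0.0005]
```

Light contact now. Advancing slowly.

Request:
{"op": "apply_moves", "data": {
  "plan": [
    [[-0.0004, 0, 0, 0, 0, 0, 0.6], [-0.0008, 0, 0, 0, 0, 0, 0.6], [-0.0012, 0, 0, 0, 0, 0, 0.6], [-0.0016, 0, 0, 0, 0, 0, 0.6], [-0.002, 0, 0, 0, 0, 0, 0.6], [-0.002, 0, 0, 0, 0, 0, 0.6], [-0.002, 0, 0, 0, 0, 0, 0.6], [-0.002, 0, 0, 0, 0, 0, 0.6]]
  ]
}}

```text
time: 28.5
tool_pos: [0.5667, -0.159, 0.0249]
tcp_rot: [-0.095, 3.14, 0.0]
wrist_force: [-0.6, -0.6, -7.5]
width: 0.573
```

```bash
python3 - <<'E'
from h import *
show()
E
```

```text
t 28.50 [ 0.5667 -0.159   0.0249] [-0.095  3.14   0.   ] w 0.573 F [-0.56 -0.61 -7.46] T [ 0.003 -0.13   0.068]
```

Request:
{"op": "apply_moves", "data": {
  "plan": [
    [[-0.0003, 0, 0, 0, 0, 0, 0.6], [-0.0006, 0, 0, 0, 0, 0, 0.6], [-0.001, 0, 0, 0, 0, 0, 0.6], [-0.001, 0, 0, 0, 0, 0, 0.6], [-0.001, 0, 0, 0, 0, 0, 0.6], [-0.001, 0, 0, 0, 0, 0, 0.6], [-0.001, 0, 0, 0, 0, 0, 0.6], [-0.001, 0, 0, 0, 0, 0, 0.6]]
  ]
}}

```text
time: 29.17
tool_pos: [0.5676, -0.159, 0.025]
tcp_rot: [0.096, -3.14, -0.0]
wrist_force: [0.1, 0.3, -8.5]
width: 0.574
```

```bash
python3 - <<'E'
from h import *
show()
E
```

```text
t 29.17 [ 0.5676 -0.159   0.025 ] [ 0.096 -3.14  -0.   ] w 0.574 F [ 0.13  0.32 -8.54] T [ 0.03  -0.017 -0.057]
```

No contact with the stop yet, and it's now carried slightly. I'll lower 0.4 mm and keep advancing.

Request:
{"op": "apply_moves", "data": {
  "plan": [
    [[0, 0, 0.0004, 0, 0, 0, 0.6], [-0.0005, 0, 0.0004, 0, 0, 0, 0.6], [-0.001, 0, 0.0004, 0, 0, 0, 0.6], [-0.0015, 0, 0.0004, 0, 0, 0, 0.6], [-0.0015, 0, 0.0004, 0, 0, 0, 0.6], [-0.0015, 0, 0.0004, 0, 0, 0, 0.6], [-0.0015, 0, 0.0004, 0, 0, 0, 0.6], [-0.0015, 0, 0.0004, 0, 0, 0, 0.6]]
  ]
}}

```text
time: 29.83
tool_pos: [0.5694, -0.159, 0.0248]
tcp_rot: [-0.096, 3.14, -0.0]
wrist_force: [-0.8, -0.5, -4.8]
width: 0.578
```

```bash
python3 - <<'E'
from h import *
show()
E
```

```text
t 29.83 [ 0.5694 -0.159   0.0248] [-0.096  3.14  -0.   ] w 0.578 F [-0.81 -0.51 -4.79] T [ 0.042 -0.08  -0.003]
```

Request:
{"op": "apply_moves", "data": {
  "plan": [
    [[-0.0003, 0, 0, 0, 0, 0, 0.6], [-0.0006, 0, 0, 0, 0, 0, 0.6], [-0.001, 0, 0, 0, 0, 0, 0.6], [-0.001, 0, 0, 0, 0, 0, 0.6], [-0.001, 0, 0, 0, 0, 0, 0.6], [-0.001, 0, 0, 0, 0, 0, 0.6], [-0.001, 0, 0, 0, 0, 0, 0.6], [-0.001, 0, 0, 0, 0, 0, 0.6]]
  ]
}}

```text
time: 30.5
tool_pos: [0.5694, -0.159, 0.0248]
tcp_rot: [0.096, -3.139, -0.0]
wrist_force: [-5.2, -0.0, -1.0]
width: 0.575
```

```bash
python3 - <<'E'
from h import *
show()
E
```

```text
t 30.50 [ 0.5694 -0.159   0.0248] [ 0.096 -3.139 -0.   ] w 0.575 F [-5.18 -0.05 -1.02] T [-0.057  0.448  0.055]
```

Bearing on the stop: 5.2 N, and x no longer advances. Letting go.

Request:
{"op": "apply_moves", "data": {
  "plan": [
    [[0, 0, 0.0003, 0, 0, 0, 0.6], [0, 0, 0.0003, 0, 0, 0, -1], [0, 0, 0.0003, 0, 0, 0, -1], [0, 0, 0.0003, 0, 0, 0, -1], [0, 0, 0.0003, 0, 0, 0, -1], [0, 0, 0.0003, 0, 0, 0, -1], [0, 0, 0.0003, 0, 0, 0, -1], [0, 0, -0.01, 0, 0, 0, -1]]
  ]
}}

```text
time: 31.17
tool_pos: [0.5684, -0.1583, 0.0329]
tcp_rot: [0.095, -3.136, -0.002]
wrist_force: [-0.2, -0.2, -0.4]
width: 1.002
```

Request:
{"op": "apply_moves", "data": {
  "plan": [
    [[0, 0, -0.03, 0, 0, 0, -1], [0, 0, -0.06, 0, 0, 0, -1], [0, 0, -0.09, 0, 0, 0, -1], [0, 0, -0.12, 0, 0, 0, -1], [0, 0, -0.14, 0, 0, 0, -1], [0, 0, -0.14, 0, 0, 0, -1], [0, 0, -0.14, 0, 0, 0, -1], [0, 0, -0.14, 0, 0, 0, -1]]
  ]
}}

```text
time: 31.83
tool_pos: [0.5696, -0.1587, 0.1742]
tcp_rot: [0.096, -3.139, -0.0]
wrist_force: [-0.3, -0.0, -0.6]
width: 0.996
```

```bash
python3 - <<'E'
from h import *
show(); white('pics/w8.png',.056)
im=read_camera('side')[:,:,::-1]; cv2.imwrite('pics/side8.png',cv2.resize(im[130:300,160:400],None,fx=3.3,fy=3.3,interpolation=cv2.INTER_CUBIC))
E
```

```text
t 31.83 [ 0.5696 -0.1587  0.1742] [ 0.096 -3.139 -0.   ] w 0.996 F [-0.27 -0.02 -0.63] T [ 0.002 -0.027 -0.061]
[241. 152.] 18796.5 (array([ 0.53986926, -0.16122449]), 3.2537810802459717, array([181.23480225,  79.82374573]))
```

View pics/w8.png

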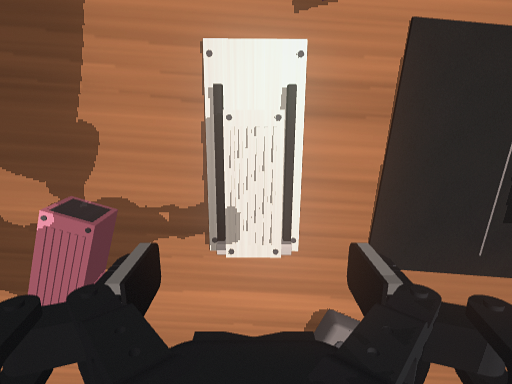

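View pics/side8.png

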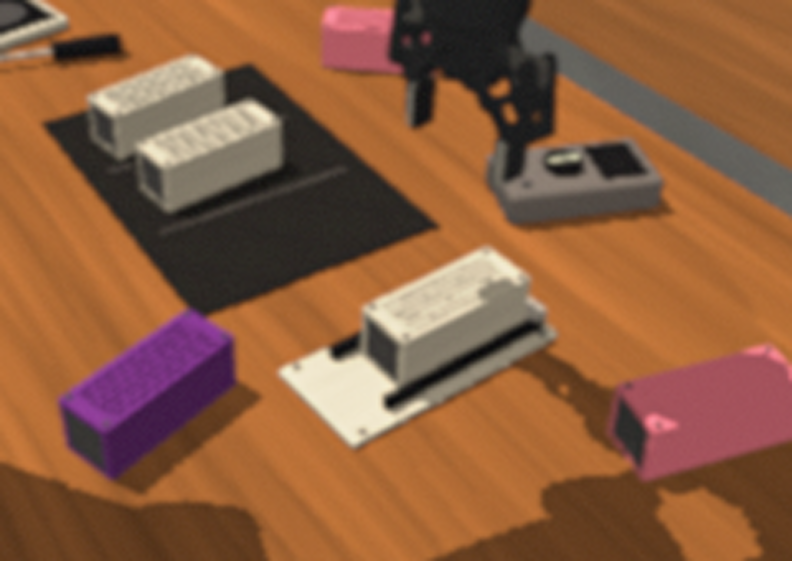

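```bash
python3 - <<'E'
from h import *
st=readout.read_state(); im=read_camera('wrist')[:,:,::-1]
cv2.imwrite('pics/w9.png',cv2.resize(im[225:270,190:320],None,fx=6,fy=6,interpolation=cv2.INTER_CUBIC))
cv2.imwrite('pics/w9b.png',cv2.resize(im[70:130,190:320],None,fx=6,fy=6,interpolation=cv2.INTER_CUBIC))
E
```

```text
(no output)
```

View pics/w9.png

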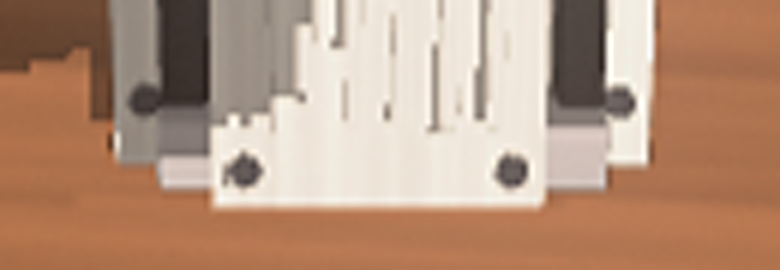

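View pics/w9b.png

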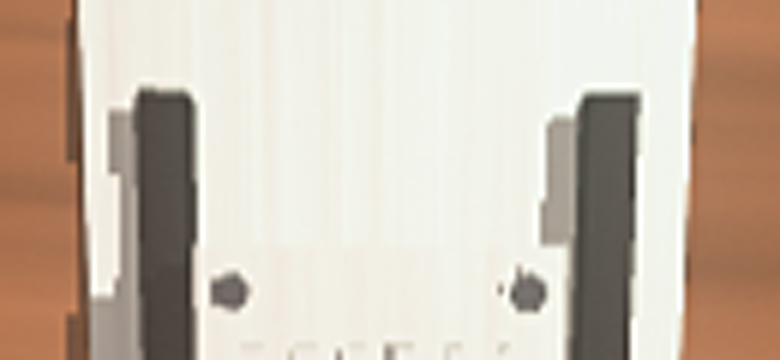

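```bash
python3 - <<'E'
from h import *
st=readout.read_state()
u=np.array([np.cos(np.radians(3.4)),np.sin(np.radians(3.4)),0])
o=np.array([.544,-.1605,0])
f=lambda uv,z:(((ray('wrist',uv,z,st)-o)@u)*1000).round(1)
print('stop face',f([[285,246.2],[220,246.2]],.026),'stop far',f([[285,256.3]],.026))
print('module far',f([[226,259.5],[280,259.5]],.054),'near',f([[226,110.6],[281,110.6]],.054),'rail near (-65)',f([[216,85],[290,85.5]],.018))
E
```

```text
stop face [88.2 88.3] stop far [99.2]
module far [89.  88.9] near [-42.5 -42.6] rail near (-65) [-65.  -64.7]
```

The stop face measures at 88.2 mm and the module spans -42.5 to 89 mm, so it's home to within about 1 mm. The arm is clear, so I'm handing in.

```bash
python3 - <<'E'
from h import *
print(bot.finish_job()); show()
E
```

```text
the job is handed in; nothing more can be done
None
the job is handed in; nothing more can be done
```

The module nearest the cradle (y ≈ 0.04) was the one with the loose core. It now lies between the cradle rails against the end stop, and the job was handed in at about 32 s.

- **Finding it:** I lifted, shook and tilted all three. The faulty one's moment swung from +0.069 to -0.069 N m between end-down tilts. The other two changed by less than 0.02 N m, within the noise. My first tilts of the first module were too brief to tell, so I repeated them with a longer dwell.
- **Sound modules:** both went back on the mat and stand upright in the last side view.
- **Seating:** I slid the module along the plate until it pressed on the stop with about 5 N and stopped advancing, then let go and raised the arm clear. For a few millimetres before contact it was carried just off the plate, so I lowered it 0.4 mm again.
- **Last checks:** from the wrist camera, the stop face is at 88.2 mm and the module's far end at 89.0 mm in the cradle's axes. Its length read 131.5 mm instead of 130, so it is home to within about 1 mm. The force-contact position was about 2 mm past my first estimate of the seat, which is within calibration error.
- **Other things:** no move went near the meter, tin, driver or the pink and purple boxes. I did not re-measure their positions at the end.

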